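# Arm the analyser stand at its guarded switch

## Robot

A 6-joint arm with a two-finger parallel gripper is mounted at the origin on a cart in front of the work surface, level with it; the furniture and walls round the work are solid. World frame = base frame: x ahead of the robot, y to its left, z up, the work surface at z = 0. Lengths are in m, angles in rad, forces in N, time in s.
With the tool pointing down it reaches from about 0.3 to 0.775 m from the base axis. Payload 14.6 kg.
Tool frame: the origin (TCP) lies midway between the tips of the shut fingers; the grasp point (between the pads) lies 19 mm behind it; z points along the fingers, y is the line along which they close (so a half turn about z gives the same grasp; the last joint's range is limited). The gripper opens to 94 mm and grips with 3 to 60 N. Pads are 16 mm wide; open, the fingers measure 119 mm over their backs; the gripper's body (75 mm by 177 mm) begins 78 mm behind the grasp point.
Start: joints at [-1.408, 0.3, 1.521, -0, 1.321, -0.067], TCP at [0.125, -0.536, 0.205] pointing down, gripper open.
Joint ranges: [-3.03, 3.03], [-0.79, 2.21], [0.23, 2.52], [-1.04, 4.18], [0, 3.07], [-2.55, 2.55]. Speed limits (rad/s): [2.22, 2.22, 2.57, 3.14, 3.14, 3.14].

## Interface

Orientations are given as [roll, pitch, yaw] about the fixed x, y, z axes, in that order (R = Rz(yaw) Ry(pitch) Rx(roll)).
In Python, from station import telemetry, optics, ctrl gives the robot as it stands.
- The arm moves only by the tool carry_out, never from a script. Its argument "plan" is a list that holds one entry, the list of rows, each a list of 7 numbers: the shift along the tool's x, y, z in mm, then the turn, a rotation vector about the tool's x, y, z in rad, then the finger opening in mm, from 0 to 94. A call has 1 to 20 rows; each row shifts and turns the commanded pose from where the row before left it, along the tool's axes as they then stand; what a row does not reach is not made up. A row lasts 1/12 s, in which the tool goes at most 41.7 mm and 7.16 degrees, less where a joint would pass 70% of its speed; a pose out of reach is approached as far as the arm can. A call with a gripper value outside its range is refused whole. The fingers move at their own pace and stop on an object; "squeeze" is the grip in N (left out, the last holds). Time passes only in rows, so rows that do not move let the fingers close. It gives the time, the measured TCP pose, the force, the opening and the grip force at its end, in the units of the state.
- telemetry.get_obs(): the state, without advancing time (a new reading comes with each control period).
- optics.camera(name): name is "scene" or "top"; returns a dict with "pixels" (384x512x3 uint8, red, green, blue), "intrinsics" (3x3 intrinsics, pixels), "origin" and "rotation" of the camera in the world. Camera axes: x right, y down, z forward; pixel columns grow to the right and rows downward; lengths in m; the calibration is good to about 2 mm. A picture is of the moment at which its call begins. There is no depth.
- ctrl.hand_in(): hands the job in; it is judged then, once.
The state is a dict: "time_s": time; "qpos": joint angles; "joint_vel": joint speeds; "tau": joint torques, N m; "ee_pos": TCP position; "eef_rot": TCP orientation; "force": force on the tool from outside, world axes, zero at the start; "moment": the same for the moment, N m; "grip_width": finger opening in m; "grip_force": force on a finger pad.
Only numpy, scipy, OpenCV 4.12 (cv2) and the standard library are available. Lean on these libraries where they do the work, as an engineer would, in place of code of your own. Each camera call takes 0.05 s, during which the arm holds its last target. There are 200 camera calls.

## Task

Switch on the supply box with the red guard, which arms the X-ray stand of the alloy analyser: lift the red guard by its lip with the back or side of a finger, and while the guard rests on the finger push the toggle beneath it over to on (away from the lip, towards the guard's hinge), then draw the finger out and let the guard drop shut over the switch. Do it without force, leave the box with the yellow guard as it is, and do not pick up or shift the check samples and the marker lying about.

Things in the scene. Friction and masses are not known exactly. Their poses are not given: they have to be found in the camera images.
- red_box: grey supply box with the RED guard, screwed to the bench, 132 (its x) x 100 (its y) x 60 mm high. Origin on its underside, 63 mm behind its front face; x points from the front (the lip, on the robot's side) to the back, z up. Points below are mm in this frame. Flat top panel at z = 60. At the back of the panel: stop bracket (x 25 to 33, up to z 93), lamp and fuse cap (to z 74)
- red_hinge (a point): middle of the red guard's hinge pin, which lies level along the box's y, at (-8, 0, 70). The guard is a hollow hood in front of it: shut, it spans x -72 to -17, y -28 to 28 outside (51 clear inside), its roof's underside is at z 106 and its front wall at x -70 ends at z 67
- red_guard (a joint): angle of the red guard, rad: 0 shut, grows as the lip rises, stop at 1.25. It never stays up by itself: its weight (0.07 kg) and a light spring shut it; about 0.5 N upward at the lip raises it. Smooth plastic: it slides easily on a finger
- red_lip (a point): middle of the rolled front edge (4 mm thick, 54 wide) of the red guard's lip; shut, at (-82, 0, 82). The lip rises from the foot of the front wall (-70, 67) up and forward to this edge. Wall and lip overhang the box's front face (x -63), with open space below them for a finger. Moves with the guard, 75 mm from the hinge pin
- red_toggle (a joint): angle of the toggle under the red guard, rad: 0 off (leaning 0.38 to the front, towards the lip), 0.76 on (leaning 0.38 to the back, towards the hinge). Over-centre: past 0.38 it snaps over by itself; about 1 N at the tip moves it. It clears the shut guard in both positions
- red_toggle_tip (a point): centre of the thick end (9 mm across; the bat handle ends 4 mm farther) of the red box's toggle, 36 mm from its pivot, which is at (-36, 0, 60); off, it is at (-49, 0, 93), on, at (-23, 0, 93). Push against the front of the handle, at z 80 to 95, not down on its end
- yellow_box: the other supply box, the same in every way but with a YELLOW guard; to be left alone. Origin and axes as on the red one
- yellow_guard (a joint): angle of the yellow guard, rad: 0 shut; must stay shut
- yellow_toggle (a joint): angle of the toggle under the yellow guard, rad: 0 off, 0.76 on; must stay as it is
- check_sample_1: loose brass-coloured round check sample, 31 mm across, 17 mm high, standing between the boxes; origin at the centre of its underside
- check_sample_2: loose dark grey round check sample, 31 mm across, 17 mm high, standing between the boxes; origin at the centre of its underside
- marker: loose red and white paint marker, 128 mm long (its y), 17 mm thick, lying on the bench in front of the boxes; origin at its middle, on its underside

How it is judged:
On the way, in this order (a step that is already met when the one before it is completed fails the run):
1. a finger has lifted the red guard, the toggle still off (value of joint red_guard above 0.3 rad and value of joint red_toggle below 0.3 rad and contact force between the fingers and red_box above 0.05 N), for 0.1 s.
2. the toggle is on, the guard still held up (value of joint red_toggle above 0.68 rad and value of joint red_guard above 0.3 rad), for 0.1 s.
At the end, for the whole second after the job is handed in: the red box's toggle is on (over 0.68 rad) and its guard is shut (under 0.05 rad); the yellow box's toggle is off and its guard shut; samples and marker lie within 15 mm of where they were (value of joint red_toggle above 0.68 rad and value of joint each of red_guard, yellow_guard below 0.05 rad and value of joint yellow_toggle below 0.1 rad and distance of each of check_sample_1, check_sample_2, marker from where it was at the start of the episode below 0.015 m); the robot touches nothing.
It fails at once if the yellow guard is lifted or its toggle moved (value of joint yellow_guard above 0.15 rad or value of joint yellow_toggle above 0.2 rad).
It fails at once if a check sample or the marker is shifted or picked up (distance of any of check_sample_1, check_sample_2, marker from where it was at the start of the episode above 0.02 m).
It fails at once if a box, guard or toggle is pushed with more than 40 N (contact force between any of the fingers, the arm and red_box above 40 N or contact force between any of the arm, the fingers and yellow_box above 40 N).
It also fails if it takes over 40 s, if anything falls off the work surface, if the arm or the gripper's body presses on something with over 40 N, if the wrist force passes 120 N, or if a joint passes its speed limit or range.

## Working session

There is one attempt and no reset: what is moved stays moved. The work goes in short steps, Python scripts to look and compute and a tool call to move; the robot and the scene stay as the last step left them, time stands still between calls to the robot, and variables do not carry over. Pictures are saved under pics/ and viewed, at most 10 in all, crops included, and the job is handed in when it is done.

Besides the shell and the picture viewer there is one more tool, called after "Emit:" as name([rows], argument=value, ...), one row to a line, values as JSON. carry_out: Moves the arm, as the interface text tells. Its arguments: {"type":"object","properties":{"plan":{"type":"array","items":{"type":"array","items":{"type":"array","items":{"type":"number"}}}},"squeeze":{"type":"number"}},"required":["plan"]}

```bash
mkdir -p pics
python3 - <<'E'
from station import telemetry, optics
import cv2, numpy as np
o=telemetry.get_obs();print(o)
for n in("scene","top"):
    c=optics.camera(n);cv2.imwrite(f"pics/{n}0.png",c["pixels"][:,:,::-1])
    np.savez(f"{n}0.npz",**c)
    print(n,c["intrinsics"],c["origin"],c["rotation"])
E
```

```text
{'time_s': 0.0, 'qpos': array([-1.40757984e+00,  3.00458393e-01,  1.52159490e+00,  1.94278486e-05,
        1.32067180e+00, -6.66390761e-02]), 'joint_vel': array([ 0.00043256, -0.00028008, -0.0001402 ,  0.00192534, -0.00034106,
        0.00048973]), 'tau': array([-7.56595600e-04, -5.31811345e+01, -3.52733552e+01,  7.07883644e-02,
        2.44344230e-02, -8.98818666e-05]), 'ee_pos': array([ 0.125249  , -0.53528109,  0.20488745]), 'eef_rot': array([-3.14046398e+00, -9.41850540e-05,  2.29850690e-01]), 'force': array([-0.1930231 , -0.06013419,  0.77595615]), 'moment': array([ 0.00427513, -0.00056292,  0.00591773]), 'grip_force': 0.0, 'grip_width': 0.09411210503304121}
scene [[423.87909801   0.         247.05106375]
 [  0.         423.87909801 186.27397467]
 [  0.           0.           1.        ]] [-6.25757872e-04  4.31169177e-01  6.89989880e-01] [-2.28176594  0.00237413 -2.25983952]
top [[436.01678492   0.         256.48069457]
 [  0.         436.01678492 192.46622482]
 [  0.           0.           1.        ]] [0.47060421 0.00535588 0.96898555] [-3.0506604  -0.02216999 -1.55872285]
```

View pics/scene0.png

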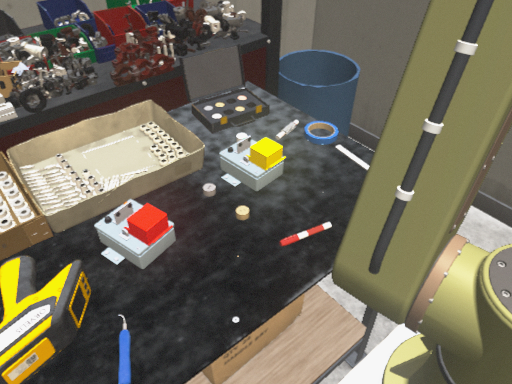

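View pics/top0.png

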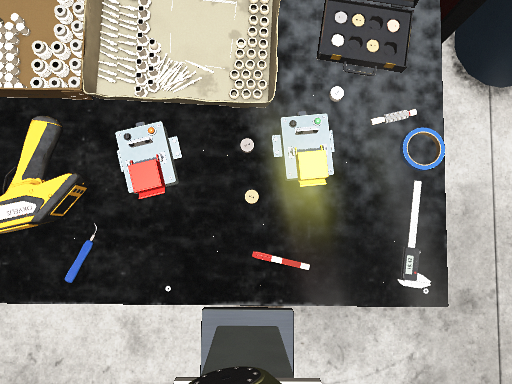

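The scene view has the red box at about (135,235) px and the yellow one at (252,163). In the top view the red guard is at (147,178) with its lip at (152,193), and the samples and marker are off to the right. I'll zoom in on the red box and segment it.

```bash
cat > h.py <<'E'
import numpy as np, cv2
from scipy.spatial.transform import Rotation as R
def load(n): return dict(np.load(n))
def Rm(c): 
    return R.from_euler('xyz',c["rotation"]).as_matrix() if np.size(c["rotation"])==3 else c["rotation"]
def ray(c,p):
    return Rm(c)@np.linalg.inv(c["intrinsics"])@np.array([p[0],p[1],1.])
def onz(c,p,z):
    d=ray(c,p);return c["origin"]+d*(z-c["origin"][2])/d[2]
def two(c1,p1,c2,p2):
    d1,d2=ray(c1,p1),ray(c2,p2);A=np.c_[d1,-d2]
    s=np.linalg.lstsq(A,c2["origin"]-c1["origin"],rcond=None)[0]
    a,b=c1["origin"]+s[0]*d1,c2["origin"]+s[1]*d2
    return (a+b)/2,np.linalg.norm(a-b)
def proj(c,X):
    v=c["intrinsics"]@Rm(c).T@(np.array(X)-c["origin"]);return v[:2]/v[2]
def red(im):
    h=cv2.cvtColor(im,cv2.COLOR_RGB2HSV)
    return ((((h[...,0]<8)|(h[...,0]>172))&(h[...,1]>150)&(h[...,2]>70))*255).astype(np.uint8)
E
python3 - <<'E'
from h import *
t,s=load("top0.npz"),load("scene0.npz")
for c,(x,y,w,h) in((t,(100,110,90,100)),(s,(85,190,100,85))):
    m=red(c["pixels"]);k=np.zeros_like(m);k[y:y+h,x:x+w]=m[y:y+h,x:x+w]
    ct=max(cv2.findContours(k,0,1)[0],key=cv2.contourArea)
    print(cv2.minAreaRect(ct),cv2.approxPolyDP(ct,2,True)[:,0].tolist())
a=cv2.resize(t["pixels"][110:210,105:190],None,fx=4.5,fy=4.5,interpolation=2)
b=cv2.resize(s["pixels"][190:275,85:185],None,fx=4,fy=4,interpolation=2)
H=np.zeros((450,790,3),np.uint8);H[:,:382]=a[:450,:382];H[:340,390:790]=b[:340,:400]
cv2.imwrite("pics/crop.png",H[:,:,::-1])
E
```

```text
((147.03277587890625, 178.63934326171875), (35.501094818115234, 31.03483009338379), 76.75948333740234) [[158, 159], [153, 159], [156, 161], [156, 169], [159, 169], [157, 173], [161, 185], [134, 191], [139, 194], [138, 198], [164, 192]]
((148.41177368164062, 223.64706420898438), (35.14273452758789, 40.56599426269531), 49.398704528808594) [[146, 203], [127, 219], [129, 227], [125, 227], [130, 233], [149, 244], [172, 226], [167, 226], [165, 212]]
```

View pics/crop.png

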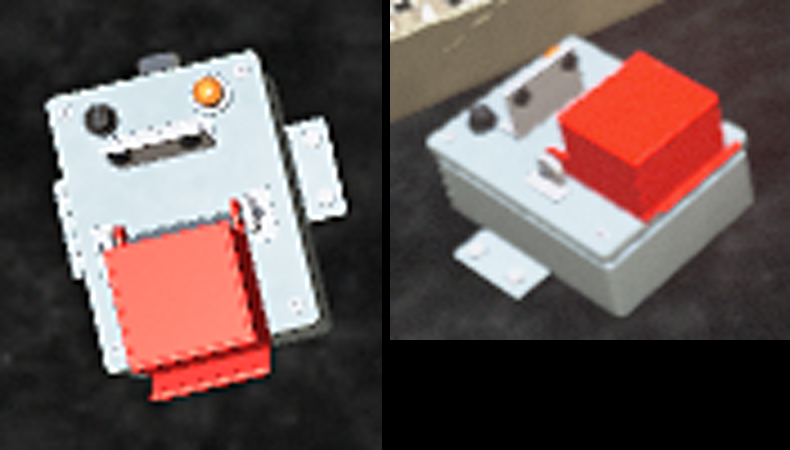

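The crop shows the panel corners and the guard roof and lip clearly in both views. I'll triangulate them.

Run:
```python
from h import *
t,s=load("top0.npz"),load("scene0.npz")
T=lambda x,y:(105+x/4.5-.4,110+y/4.5-.4); S=lambda x,y:(85+(x-390)/4-.4,190+y/4-.4)
P={'F+':(T(108,375),S(612,258)),'F-':(T(328,323),S(748,138)),'B+':(T(45,103),S(428,140)),'B-':(T(255,52),S(575,38)),
'L+':(T(151,400),S(645,217)),'L-':(T(270,374),S(742,145)),
'RF+':(T(125,375),S(637,165)),'RF-':(T(255,345),S(720,100)),'RB+':(T(105,250),S(562,118)),'RB-':(T(232,218),S(640,52))}
Z=dict(F=.06,B=.06,L=.082,RF=.108,RB=.108)
model={'F+':(-63,50),'F-':(-63,-50),'B+':(69,50),'B-':(69,-50),'L+':(-83,27),'L-':(-83,-27),'RF+':(-72,28),'RF-':(-72,-28),'RB+':(-17,28),'RB-':(-17,-28)}
A=[];B=[];C=[]
for k,(a,b) in P.items():
    x,e=two(t,a,s,b);z=Z[k[:-1]]
    q=onz(t,a,z); print(k,x.round(4),round(e,4),q.round(4)); A.append(model[k]);B.append(q[:2]);C.append(x[:2])
for Bx in(B,C):
    A_=np.array(A)/1000;Bx=np.array(Bx)
    a=A_-A_.mean(0);b=Bx-Bx.mean(0)
    r=R.align_vectors(np.c_[b,0*b[:,0]],np.c_[a,0*a[:,0]])[0]
    yaw=r.as_euler('xyz')[2];c,s_=np.cos(yaw),np.sin(yaw);M=np.array([[c,-s_],[s_,c]])
    o=Bx.mean(0)-M@A_.mean(0)
    print("yaw",yaw,"origin",o,"\n",((Bx-(A_@M.T+o))*1000).round(1).tolist())
```

```text
F+ [0.5484 0.2522 0.0541] 0.0038 [0.549  0.2522 0.06  ]
F- [0.5766 0.1542 0.0502] 0.0025 [0.5747 0.1516 0.06  ]
B+ [0.6767 0.287  0.0567] 0.0011 [0.6763 0.2864 0.06  ]
B- [0.7035 0.1899 0.053 ] 0.0022 [0.7024 0.1895 0.06  ]
L+ [0.5382 0.2305 0.0763] 0.0059 [0.5361 0.2266 0.082 ]
L- [0.5484 0.1734 0.0804] 0.0011 [0.5486 0.1735 0.082 ]
RF+ [0.5442 0.2306 0.1083] 0.0026 [0.545  0.2318 0.108 ]
RF- [0.5591 0.1758 0.1052] 0.0008 [0.559  0.1756 0.108 ]
RB+ [0.5996 0.2421 0.1041] 0.0037 [0.6001 0.2426 0.108 ]
RB- [0.6158 0.1882 0.104 ] 0.0003 [0.6152 0.1875 0.108 ]
yaw 0.2535702298155008 origin [0.62277747 0.22006309] 
 [[-0.2, -0.4], [0.4, -4.2], [-0.7, 0.7], [0.2, 0.5], [0.4, 1.2], [-0.6, 0.4], [-1.1, 2.7], [-1.1, 0.7], [0.8, -0.3], [1.9, -1.2]]
yaw 0.25435795408192197 origin [0.62318398 0.22075313] 
 [[-1.2, -1.1], [1.8, -2.3], [-0.6, 0.5], [0.9, 0.2], [2.1, 4.5], [-1.2, -0.3], [-2.3, 0.9], [-1.5, 0.3], [-0.1, -1.5], [2.1, -1.2]]
```

Every measured point agrees with the model within a few mm (the worst is about 5 mm). The red box origin is at about (0.623, 0.220) with yaw 0.254, so the lip is near (0.544, 0.200, 0.082). I'll shut the fingers and swing over to stand in front of the red box, well above everything.

Emit:
carry_out([
  [[29.5, -27.5, 0, 0, 0, 0, 0], [29.5, -27.5, 0, 0, 0, 0, 0], [29.5, -27.5, 0, 0, 0, 0, 0], [29.5, -27.5, 0, 0, 0, 0, 0], [29.5, -27.5, 0, 0, 0, 0, 0], [29.5, -27.5, 0, 0, 0, 0, 0], [29.5, -27.5, 0, 0, 0, 0, 0], [29.5, -27.5, 0, 0, 0, 0, 0], [29.5, -27.5, 0, 0, 0, 0, 0], [29.5, -27.5, 0, 0, 0, 0, 0], [29.5, -27.5, 0, 0, 0, 0, 0], [29.5, -27.5, 0, 0, 0, 0, 0], [29.5, -27.5, 0, 0, 0, 0, 0], [17, -36, 0, 0, 0, 0, 0], [17, -36, 0, 0, 0, 0, 0], [17, -36, 0, 0, 0, 0, 0], [17, -36, 0, 0, 0, 0, 0], [17, -36, 0, 0, 0, 0, 0], [17, -36, 0, 0, 0, 0, 0], [17, -36, 0, 0, 0, 0, 0]],
], squeeze=5)

```text
time_s: 1.77
ee_pos: [0.4756, 0.1745, 0.2053]
eef_rot: [3.142, 0.0, 0.23]
force: [0.5, -0.7, 0.6]
grip_width: 0.0004
grip_force: 0.0
```

Emit:
carry_out([
  [[0, 0, 0, 0, 0, -0.024, 0], [0, 0, 0, 0, 0.1, 0, 0], [0, 0, 0, 0, 0.1, 0, 0], [0, 0, 0, 0, 0.1, 0, 0], [0, 0, 0, 0, 0.1, 0, 0], [0, 0, 0, 0, 0.1, 0, 0], [0, 0, 0, 0, 0.1, 0, 0], [0, 0, 0, 0, 0.1, 0, 0], [0, 0, 0, 0, 0.1, 0, 0], [0, 0, 0, 0, 0, 0, 0]],
])

```text
time_s: 2.6
ee_pos: [0.4737, 0.1718, 0.2033]
eef_rot: [3.141, -0.801, 0.254]
force: [-0.0, -0.2, -0.6]
grip_width: 0.0003
grip_force: 0.0
```

```bash
cat >> h.py <<'E'
O=np.array([.623,.2203,0]);Y=.254
BX=np.array([np.cos(Y),np.sin(Y),0]);BY=np.array([-np.sin(Y),np.cos(Y),0])
def box(p): p=np.array(p)-O;return np.array([p@BX,p@BY,p[2]])*1000
def state():
    from station import telemetry
    o=telemetry.get_obs();M=R.from_euler('xyz',o["eef_rot"]).as_matrix()
    b=box(o["ee_pos"]);z=M[:,2]
    print("t",round(o["time_s"],2),"q",o["qpos"].round(3),"TCP box",b.round(1),"U",box(o["ee_pos"]+.008*M[:,0]).round(1),"zax(box)",np.round([z@BX,z@BY,z[2]],3),"x.y",round(M[:,0]@BY,3),"f",o["force"].round(1))
    return o,M
def go(target):  # box mm -> tool-axis shift mm
    o,M=state();B=np.c_[BX,BY,[0,0,1]]
    d=M.T@B@(np.array(target)-box(o["ee_pos"]));print("shift",d.round(1))
E
python3 - <<'E'
from h import *
go([-125,0,80])
from station import optics
im=[]
for n in("scene","top"):
    c=optics.camera(n);np.savez(f"{n}1.npz",**c);im.append(c["pixels"])
a=im[0][130:330,50:350];b=im[1][100:300,80:280]
H=np.hstack([cv2.resize(a,(450,300)),cv2.resize(b,(300,300))])
cv2.imwrite("pics/v1.png",H[:,:,::-1])
E
```

```text
t 2.6 q [ 0.289 -0.155  2.221 -0.092  0.276  1.683] TCP box [-156.7   -9.5  203.3] U [-151.1   -9.4  209.1] zax(box) [ 0.718 -0.    -0.696] x.y 0.0 f [-0.  -0.2 -0.6]
shift [-66.5  -9.5 108.6]
```

View pics/v1.png

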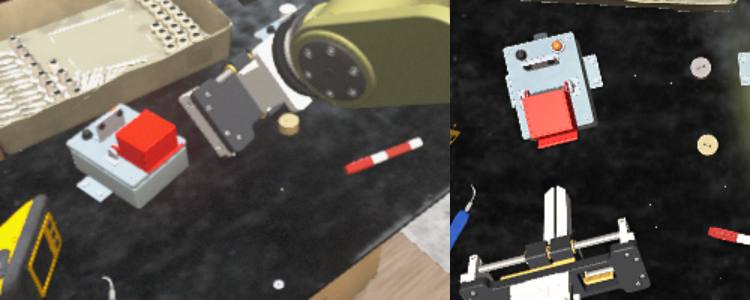

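The arm is clear in both views. The finger tip is in front of the red box at about (151,224) in the top image. With a steep forearm, a 53° down-tilt keeps joint 5 off its limit and still hooks under the lip. I'll set that tilt and go to a standoff low in front of the lip.

Emit:
carry_out([
  [[0, 0, 0, 0, -0.08, 0, 0], [0, 0, 0, 0, -0.08, 0, 0], [-7, -1.2, 16, 0, 0, 0, 0], [-7, -1.2, 16, 0, 0, 0, 0], [-7, -1.2, 16, 0, 0, 0, 0], [-7, -1.2, 16, 0, 0, 0, 0], [-7, -1.2, 16, 0, 0, 0, 0], [-7, -1.2, 16, 0, 0, 0, 0], [-7, -1.2, 16, 0, 0, 0, 0], [-7, -1.2, 16, 0, 0, 0, 0], [0, 0, 0, 0, 0, 0, 0]],
])

```text
time_s: 3.62
ee_pos: [0.504, 0.1893, 0.0667]
eef_rot: [3.14, -0.634, 0.254]
force: [-0.7, 0.4, 0.1]
grip_width: 0.0005
grip_force: 0.0
```

Run:
```python
from h import *
go([-82,0,50])
print(proj(load("top1.npz"),[0.4737, 0.1718, 0.2033]))
from station import optics
im=[]
for n in("scene","top"):
    c=optics.camera(n);np.savez(f"{n}2.npz",**c);im.append(c["pixels"]);print(n,proj(c,O+(BX*-82)/1000+[0,0,.082]),
 )
a=im[0][190:270,85:205];b=im[1][150:250,105:205]
H=np.hstack([cv2.resize(a,(480,320),interpolation=2),cv2.resize(b,(320,320),interpolation=2)])
cv2.imwrite("pics/v2.png",H[:,:,::-1])
```

```text
t 3.62 q [ 0.308  0.227  2.144 -0.24   0.141  1.853] TCP box [-1.23e+02 -1.00e-01  6.67e+01] U [-1.165e+02 -1.000e-01  7.140e+01] zax(box) [ 0.592 -0.001 -0.806] x.y -0.0 f [-0.7  0.4  0.1]
shift [23.2 -0.2 37.7]
[151.18326831 229.27949878]
scene [161.98745316 232.83107279]
top [151.59234176 194.96657372]
```

View pics/v2.png

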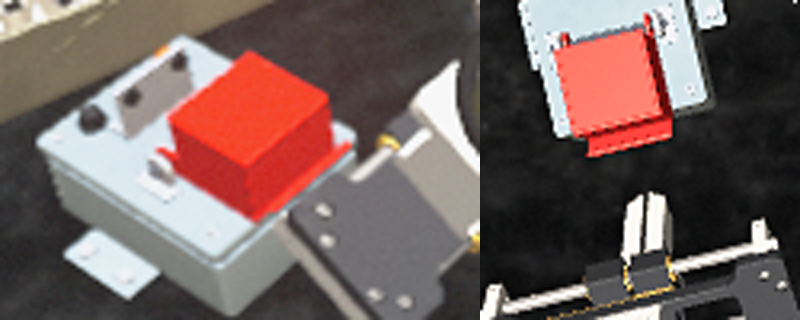

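The finger is centred on the lip, in line with the box's axis, and the projections agree. Next I'll slide it under the lip.

Emit:
carry_out([
  [[4.6, 0, 7.5, 0, 0, 0, 0], [4.6, 0, 7.5, 0, 0, 0, 0], [4.6, 0, 7.5, 0, 0, 0, 0], [4.6, 0, 7.5, 0, 0, 0, 0], [4.6, 0, 7.5, 0, 0, 0, 0], [2.2, 0, 1.6, 0, 0, 0, 0], [2.2, 0, 1.6, 0, 0, 0, 0], [0, 0, 0, 0, 0, 0, 0]],
])

```text
time_s: 4.38
ee_pos: [0.549, 0.2013, 0.053]
eef_rot: [-3.142, -0.64, 0.254]
force: [-0.3, 0.3, -0.6]
grip_width: 0.0005
grip_force: 0.0
```

Run:
```python
from h import *
go([-74,0,82])
```

```text
t 4.38 q [ 0.302  0.341  2.035 -0.225  0.13   1.833] TCP box [-76.4   0.2  53. ] U [-70.    0.2  57.8] zax(box) [ 0.597 -0.    -0.802] x.y -0.0 f [-0.3  0.3 -0.6]
shift [ 19.3   0.2 -21.8]
```

Emit:
carry_out([
  [[2.4, 0, -3.2, 0, 0, 0, 0], [2.4, 0, -3.2, 0, 0, 0, 0], [2.4, 0, -3.2, 0, 0, 0, 0], [2.4, 0, -3.2, 0, 0, 0, 0], [2.4, 0, -3.2, 0, 0, 0, 0], [2.4, 0, -3.2, 0, 0, 0, 0], [2.4, 0, -3.2, 0, 0, 0, 0], [2.4, 0, -3.2, 0, 0, 0, 0], [0, 0, 0, 0, 0, 0, 0]],
])

```text
time_s: 5.13
ee_pos: [0.549, 0.2013, 0.086]
eef_rot: [-3.142, -0.641, 0.254]
force: [-3.0, 0.2, 0.8]
grip_width: 0.0007
grip_force: 0.9
```

Run:
```python
from h import *
go([-63,0,83])
from station import optics
im=[]
for n in("scene","top"):
    c=optics.camera(n);np.savez(f"{n}3.npz",**c);im.append(c["pixels"])
a=im[0][190:270,85:205];b=im[1][130:230,105:205]
H=np.hstack([cv2.resize(a,(480,320),interpolation=2),cv2.resize(b,(320,320),interpolation=2)])
cv2.imwrite("pics/v3.png",H[:,:,::-1])
```

```text
t 5.13 q [ 0.302  0.272  2.022 -0.14   0.209  1.747] TCP box [-76.4   0.2  86. ] U [-70.    0.2  90.8] zax(box) [ 0.598 -0.    -0.801] x.y -0.0 f [-3.   0.2  0.8]
shift [ 8.9  0.2 10.4]
```

View pics/v3.png

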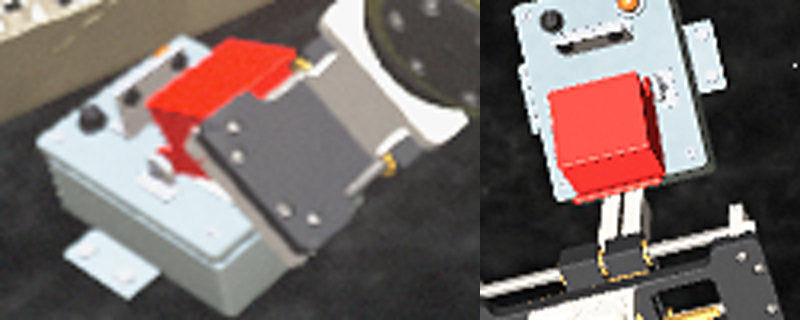

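The guard is up about 0.4 rad and resting on the finger, with a light 3 N force. I'll advance level until the finger is under the wall's foot, just short of the toggle.

Emit:
carry_out([
  [[1.6, 0, 1.2, 0, 0, 0, 0], [1.6, 0, 1.2, 0, 0, 0, 0], [1.6, 0, 1.2, 0, 0, 0, 0], [1.6, 0, 1.2, 0, 0, 0, 0], [1.6, 0, 1.2, 0, 0, 0, 0], [0.8, 0, 1.6, 0, 0, 0, 0], [0, 0, 0, 0, 0, 0, 0], [0, 0, 0, 0, 0, 0, 0]],
])

```text
time_s: 5.9
ee_pos: [0.56, 0.2042, 0.0841]
eef_rot: [3.142, -0.64, 0.254]
force: [-0.4, -0.1, -0.6]
grip_width: 0.0008
grip_force: 0.2
```

Run:
```python
from h import *
go([-37,0,83])
from station import optics
im=[]
for n in("scene","top"):
    c=optics.camera(n);np.savez(f"{n}4.npz",**c);im.append(c["pixels"])
a=im[0][190:270,85:205];b=im[1][130:230,105:205]
H=np.hstack([cv2.resize(a,(480,320),interpolation=2),cv2.resize(b,(320,320),interpolation=2)])
cv2.imwrite("pics/v4.png",H[:,:,::-1])
```

```text
t 5.9 q [ 0.301  0.297  1.993 -0.133  0.214  1.739] TCP box [-65.    0.2  84.1] U [-58.6   0.2  88.9] zax(box) [ 0.597 -0.    -0.802] x.y -0.0 f [-0.4 -0.1 -0.6]
shift [21.8  0.2 17.6]
```

View pics/v4.png

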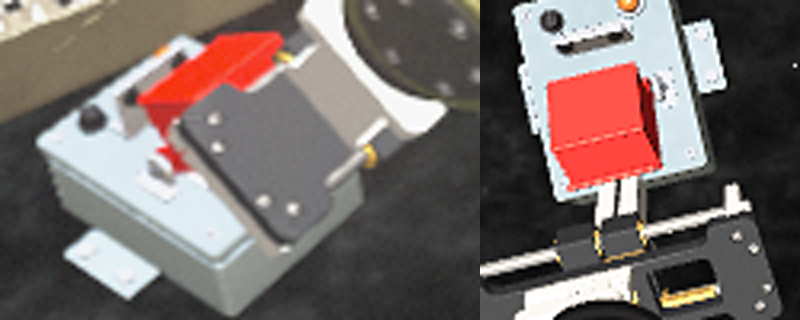

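The guard rides higher with nearly no force, and the finger is just short of the toggle. Now I'll push the toggle over.

Emit:
carry_out([
  [[1.6, 0, 1.2, 0, 0, 0, 0], [1.6, 0, 1.2, 0, 0, 0, 0], [1.6, 0, 1.2, 0, 0, 0, 0], [1.6, 0, 1.2, 0, 0, 0, 0], [1.6, 0, 1.2, 0, 0, 0, 0], [1.6, 0, 1.2, 0, 0, 0, 0], [1.6, 0, 1.2, 0, 0, 0, 0], [1.6, 0, 1.2, 0, 0, 0, 0], [1.6, 0, 1.2, 0, 0, 0, 0], [1.6, 0, 1.2, 0, 0, 0, 0], [1.6, 0, 1.2, 0, 0, 0, 0], [1.6, 0, 1.2, 0, 0, 0, 0], [1.6, 0, 1.2, 0, 0, 0, 0], [0.8, 0, 0.6, 0, 0, 0, 0], [0, 0, 0, 0, 0, 0, 0], [0, 0, 0, 0, 0, 0, 0]],
])

```text
time_s: 7.33
ee_pos: [0.5861, 0.2109, 0.0841]
eef_rot: [-3.142, -0.64, 0.254]
force: [-0.6, 0.5, -0.1]
grip_width: 0.0002
grip_force: 0.2
```

Run:
```python
from h import *
go([-65,0,83])
from station import optics
im=[]
for n in("scene","top"):
    c=optics.camera(n);np.savez(f"{n}5.npz",**c);im.append(c["pixels"])
a=im[0][190:270,85:205];b=im[1][130:230,105:205]
H=np.hstack([cv2.resize(a,(480,320),interpolation=2),cv2.resize(b,(320,320),interpolation=2)])
cv2.imwrite("pics/v5.png",H[:,:,::-1])
```

```text
t 7.33 q [ 0.298  0.347  1.922 -0.114  0.235  1.718] TCP box [-38.1   0.2  84.1] U [-31.6   0.2  88.8] zax(box) [ 0.597 -0.    -0.802] x.y -0.0 f [-0.6  0.5 -0.1]
shift [-22.2   0.2 -15.2]
```

View pics/v5.png

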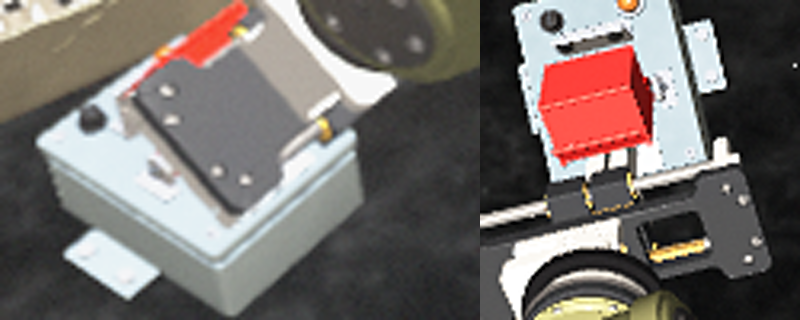

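The finger is 20 mm past the point where the toggle's front was, 8 mm past centre. The force is low and the guard is still held at about 0.8 rad. Drawing out straight to the front.

Emit:
carry_out([
  [[-2.4, 0, -1.8, 0, 0, 0, 0], [-2.4, 0, -1.8, 0, 0, 0, 0], [-2.4, 0, -1.8, 0, 0, 0, 0], [-2.4, 0, -1.8, 0, 0, 0, 0], [-2.4, 0, -1.8, 0, 0, 0, 0], [-2.4, 0, -1.8, 0, 0, 0, 0], [-2.4, 0, -1.8, 0, 0, 0, 0], [-2.4, 0, -1.8, 0, 0, 0, 0], [-2.4, 0, -1.8, 0, 0, 0, 0], [-2.4, 0, -1.8, 0, 0, 0, 0], [-2.4, 0, -1.8, 0, 0, 0, 0], [-2.4, 0, -1.8, 0, 0, 0, 0], [-2.4, 0, -1.8, 0, 0, 0, 0], [-2.4, 0, -1.8, 0, 0, 0, 0], [-2.4, 0, -1.8, 0, 0, 0, 0], [-4, 0, -3, 0, 0, 0, 0], [-4, 0, -3, 0, 0, 0, 0], [-4, 0, -3, 0, 0, 0, 0], [-4, 0, -3, 0, 0, 0, 0], [-4, 0, -3, 0, 0, 0, 0]],
])

```text
time_s: 9.1
ee_pos: [0.5179, 0.1933, 0.0845]
eef_rot: [-3.142, -0.64, 0.254]
force: [-0.1, -0.1, -0.2]
grip_width: 0.0001
grip_force: 0.0
```

Emit:
carry_out([
  [[-4, 0, -3, 0, 0, 0, 0], [-4, 0, -3, 0, 0, 0, 0], [-4, 0, -3, 0, 0, 0, 0], [-4, 0, -3, 0, 0, 0, 0], [-4, 0, -3, 0, 0, 0, 0], [-4, 0, -3, 0, 0, 0, 0], [0, 0, -12, 0, 0, 0, 0], [0, 0, -12, 0, 0, 0, 0], [0, 0, -12, 0, 0, 0, 0], [0, 0, -12, 0, 0, 0, 0], [0, 0, 0, 0, 0, 0, 0], [0, 0, 0, 0, 0, 0, 0]],
])

```text
time_s: 10.1
ee_pos: [0.4617, 0.1787, 0.1234]
eef_rot: [-3.141, -0.641, 0.254]
force: [0.0, -0.1, 0.0]
grip_width: 0.0005
grip_force: 0.0
```

Run:
```python
from h import *
state()
from station import optics
im=[]
for n in("scene","top"):
    c=optics.camera(n);im.append(c["pixels"])
    d=cv2.absdiff(c["pixels"],load(n+"0.npz")["pixels"]).max(2)
    x,y,w,h=(90,195,85,70) if n=="scene" else (110,115,75,85)
    print(n,"px changed at red box",(d[y:y+h,x:x+w]>60).sum())
    x,y,w,h=(195,120,150,130) if n=="scene" else (235,100,110,175)
    print(n,"px changed yellow/samples/marker",(d[y:y+h,x:x+w]>60).sum())
H=np.hstack([cv2.resize(im[0][110:290,60:340],(440,283)),cv2.resize(im[1][100:290,100:340],(358,283))])
cv2.imwrite("pics/v6.png",H[:,:,::-1])
```

```text
t 10.1 q [ 0.315  0.007  2.219 -0.135  0.277  1.75 ] TCP box [-166.6    0.3  123.4] U [-160.2    0.3  128.1] zax(box) [ 0.598 -0.    -0.801] x.y -0.0 f [ 0.  -0.1  0. ]
scene px changed at red box 2
scene px changed yellow/samples/marker 4599
top px changed at red box 2
top px changed yellow/samples/marker 0
```

View pics/v6.png

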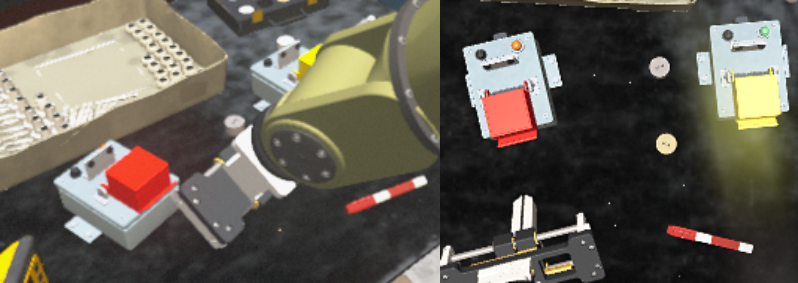

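The guard is shut again (2 pixels changed at the red box in each view). In the top view the samples, marker and yellow box are unchanged, and the robot is clear of everything. Handing in.

```bash
python3 -c "
from station import ctrl
print(ctrl.hand_in())"
```

```text
the job is handed in; nothing more can be done
None
```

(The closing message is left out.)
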